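Free a stiff pepper mill head in a ratchet bench clamp

TASK

The pepper mill's head is stiff. Swing the bench clamp's ringed handle shut until the jaws hold the mill firmly and the ratchet keeps them there by itself, but do not crush the mill; with the mill held, turn its head at least 60 degrees anticlockwise (seen from above). Then press the thumb plate down to let the ratchet go, so that the clamp springs fully open and the mill stands free where it was.

Things in the scene. Friction and masses are not known exactly. Their poses are not given: they have to be found in the camera images.
- clamp: Bench clamp fixed to the table: wooden board 285 x 150 x 14 mm with flat steel scissor arms, 27 to 41 mm above the table, that close level with it. Origin: underside of the board, below the pivot; z up, +x from the handles (near the robot) to the jaws. The left handle (+y) is bolted down and ends in a thumb plate; the right one (-y) swings and ends in a finger ring.
- clamp_pivot (a point): The pivot axis of the swinging handle (vertical), 34 mm above the table; same axes as the clamp.
- clamp_bed (a point): Point on the board's top (14 mm above the table) between the jaws, 65 mm along the clamp's +x from the pivot; the mill stands within 15 mm of it. The fixed vee jaw on its -y side has a set screw with 10 mm of travel whose setting is not reported, so the handle angle at which the mill is gripped has to be felt.
- lever (a joint): Swing of the ringed handle and its jaw, rad: 0 = fully open (a weak spring brings it there), grows as the ring is pushed towards the other handle (clamp's +y), stop at 0.53. Ratchet teeth every 0.036 from about 0.13 to 0.49; let go, it falls back on the last tooth passed and stays. The jaws meet the mill somewhere between 0.17 and 0.34.
- finger_ring (a point): Centre of the steel finger ring, 122 mm from the pivot; ring 44 mm over its outside, of 12 mm round bar, 28 to 40 mm above the table. Push it on its outer (-y) side: 1 to 8 N, rising and dropping with each tooth, until the jaws meet the mill, then some 6 N more per tooth; let go at 17 to 20 N of push, the mill is held firmly (8 to 20 N).
- pad: Rubber-faced spring pad of the moving jaw, 34 x 8 x 24 mm, on the +y side of the mill; its spring gives 4 N per mm; over 27 N crushes the mill. Origin at its centre; it goes about 2.3 mm towards the mill per tooth.
- thumb_plate (a point): Top centre of the round thumb plate (30 mm across) at the end of the bolted handle, 46 mm above the table. Pressed down, the handle gives way like a spring: at about 3.5 mm and 3 to 5 N the teeth part and the ringed handle springs open; at 7 mm it meets a hard stop. Neither handle may take more than 25 N.
- mill: Brown wooden pepper mill, 58 mm across, 170 mm tall, about 0.2 kg, standing loose between the open jaws. Origin: centre of its underside, z up.
- mill_mid (a point): Centre of the mill's lower part (the body that the jaws hold), 61 mm above its foot.
- mill_ball (a point): Centre of the mill's ball-shaped turning head, 141 mm above the mill's foot; the ball is 49 mm across, from 123 to 159 mm above the foot, with a 12 mm steel nut on top up to 170 mm.
- mill_head (a joint): Turn of the head against the mill's body, rad: 0 at the start, grows anticlockwise seen from above. It is stiff (about 0.1 N m) and stays where it is left; without the clamp the whole mill turns instead.
- garlic: Bystander: garlic bulb, 60 mm, right of the clamp; leave it alone.
- spice_jar: Bystander: spice jar with dark cap, 41 mm across, 105 mm tall, left of the clamp; leave it alone.
- shaker: Bystander: small glass shaker with grey top, 44 mm across, 90 mm tall, left of the clamp; leave it alone.
Not all that is in view belongs to the job. What is shaped like the mill but purple is not meant.

How it is judged:
By the outcome, as a careful person would: the job done as asked, in the order asked, and still so for the second after the job is handed in, with the robot touching nothing.
It also fails if it takes over 67 s, if anything falls off the work surface, if the arm or the gripper's body presses on something with over 40 N, if the wrist force passes 120 N, or if a joint passes its speed limit or range.

ROBOT

A 7-joint arm with a two-finger parallel gripper is mounted at the origin on a cart in front of the work surface, level with it; the furniture and walls round the work are solid. World frame = base frame: x ahead of the robot, y to its left, z up, the work surface at z = 0. Lengths are in m, angles in rad, forces in N, time in s.
With the tool pointing down it reaches from about 0.4 to 0.85 m from the base axis. Payload 4.5 kg.
Tool frame: the origin (TCP) lies on the centre line of the jaws, within the pads' length; the fingertips stand 8 mm ahead of it and the grasp point (between the pads) lies 11 mm behind it; z points along the fingers, x is the direction in which the jaws open and shut, and the axes are right-handed (so a half turn about z gives the same grasp; the last joint's range is limited). The gripper opens to 88 mm and grips with 3 to 60 N. Pads are 18 mm wide; open, the fingers measure 123 mm over their backs; the gripper's body (75 mm by 187 mm) begins 45 mm behind the grasp point.
Start: joints at [-1.073, 0.689, -0.195, 1.565, 0.157, 0.902, -0.215], TCP at [0.28, 0.559, 0.247] pointing down, gripper open.
Joint ranges: [-3.01, 3.01], [-0.46, 2.08], [-1.47, 1.51], [0.13, 2.56], [-1, 4.14], [0.04, 2.09], [-2.66, 2.66]. Speed limits (rad/s): [2.57, 2.57, 3.14, 3.14, 3.14, 3.14, 3.14].

INTERFACE

Orientations are given as a unit quaternion [x, y, z, w].
In Python, from plant import r gives the robot as it stands.
- The arm moves only by the shell command python3 -m pendant 'ROWS' [FORCE]. ROWS is JSON, a list of rows, each a list of 3 entries, a list of its own where there are three numbers: the turn, a rotation vector about the tool's x, y, z in rad, then the shift along the tool's x, y, z in m, then the opening, from 0 (shut) to 1 (fully open). In form: [[[wx, wy, wz], [tx, ty, tz], claw], ...]. A call has 1 to 10 rows; each row is the pose to reach, as a shift and turn from the pose commanded when the call began, along the tool's axes at that moment; what a row does not reach only later rows make up. A row lasts 1/10 s, in which the tool goes at most 50 mm and 8.59 degrees, less where a joint would pass 70% of its speed; a pose out of reach is approached as far as the arm can. A call with a gripper value outside its range is refused whole. The fingers move at their own pace and stop on an object; FORCE is the grip in N (left out, the last holds). Time passes only in rows, so rows that repeat a pose let the fingers close. It gives the time, the measured TCP pose, the force and the opening at its end, in the units of the state.
- r.get_state(): the state, without advancing time (a new reading comes with each control period).
- r.snapshot(name): name is "side" or "top" or "wrist"; returns a dict with "image" (384x512x3 uint8, red, green, blue), "mtx" (3x3 intrinsics, pixels), "R" (3x3) and "t" (3): a world point X has camera coordinates R X + t; the wrist camera has in their place "T_tool_cam" (4x4, takes a point from camera to tool coordinates, whose origin is the TCP and whose axes are the tool frame's). Camera axes: x right, y down, z forward; pixel columns grow to the right and rows downward; lengths in m; the calibration is good to about 2 mm. A picture is of the moment at which its call begins: read the wrist's pose just before it. There is no depth.
- r.finish_job(): hands the job in, once; it reports no verdict.
The state is a dict: "clock": time; "q": joint angles; "qd": joint speeds; "joint_torque": joint torques, N m; "tool_pos": TCP position; "eef_rot": TCP orientation; "contact_force": force on the tool from outside, world axes, zero at the start; "moment": the same for the moment, N m; "opening": opening from 0.0 (shut) to 1.0 (fully open).
Only numpy, scipy, OpenCV 4.12 (cv2) and the standard library are available. Lean on these libraries where they do the work, as an engineer would, in place of code of your own. Each camera call takes 0.05 s, during which the arm holds its last target. There are 200 camera calls.

## Working session

There is one attempt and no reset: what is moved stays moved. The work goes in short steps, Python scripts to look and compute and a shell command to move; the robot and the scene stay as the last step left them, time stands still between calls to the robot, and variables do not carry over. Pictures are saved under pics/ and viewed, about 8 in all and at most 12, crops included, and the job is handed in when it is done.

```bash
ls; mkdir -p pics
python3 - <<'E'
from plant import r
import cv2,numpy as np,pickle
s=r.get_state();print({k:np.round(v,3).tolist() for k,v in s.items()})
for n in("top","side"):
    d=r.snapshot(n);pickle.dump(d,open(f'pics/{n}0.pkl','wb'))
    cv2.imwrite(f'pics/{n}0.png',cv2.resize(d["image"][:,:,::-1],(768,576)));print(n,d["mtx"],d["R"],d["t"])
E
```

```text
pics
{'clock': 0.0, 'q': [-1.073, 0.69, -0.195, 1.566, 0.157, 0.902, -0.215], 'qd': [-0.0, -0.0, -0.002, 0.001, 0.001, -0.001, -0.0], 'joint_torque': [0.0, -52.756, -1.267, -15.342, -0.053, 0.006, 0.0], 'tool_pos': [0.279, 0.558, 0.246], 'eef_rot': [0.851, 0.526, -0.001, 0.001], 'contact_force': [-0.752, -0.412, -0.194], 'moment': [0.031, 0.01, 0.025], 'opening': 0.998}
top [[396.14650415   0.         259.00407475]
 [  0.         396.14650415 192.31494584]
 [  0.           0.           1.        ]] [[-0.01229731 -0.99991032 -0.00530327]
 [-0.98916063  0.01294086 -0.14626615]
 [ 0.14632166  0.0034471  -0.98923106]] [-0.02498666  0.59095051  1.19739152]
side [[455.76323471   0.         259.47035644]
 [  0.         455.76323471 192.00296357]
 [  0.           0.           1.        ]] [[-0.88362682 -0.46804289 -0.01181082]
 [-0.26955428  0.52919873 -0.80454285]
 [ 0.38281083 -0.70773198 -0.59377716]] [0.4966334  0.27749415 1.32526576]
```

View pics/top0.png

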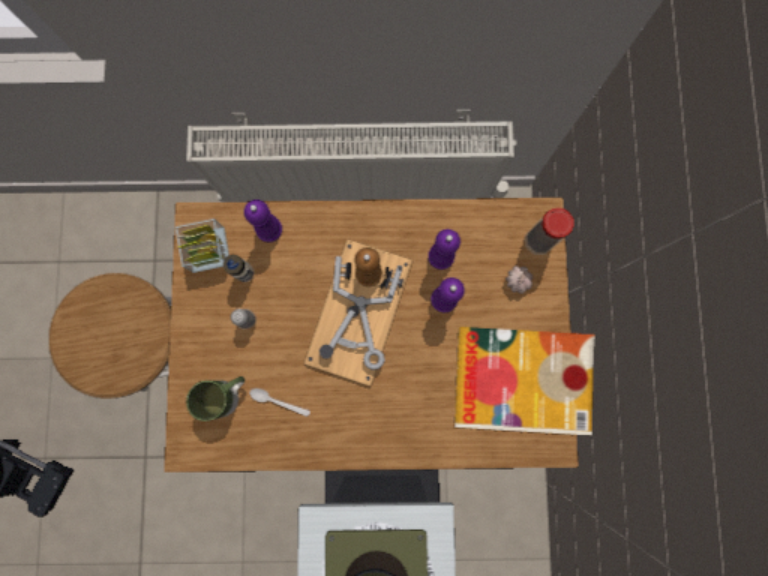

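View pics/side0.png

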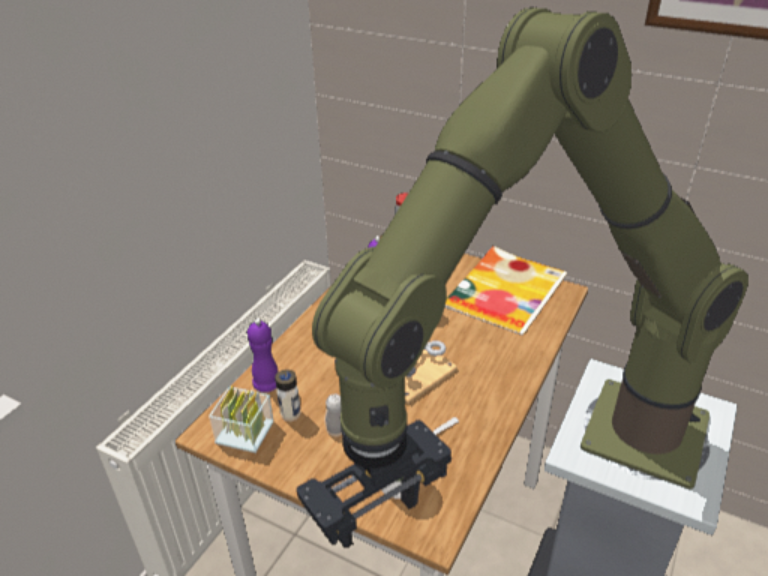

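Top view: the brown mill's head is at about (367,262) in the 2x picture, inside the clamp. Its lookalikes are purple, at (262,222), (444,248) and (448,294). The ring is at (373,359) and the thumb plate at (326,351). The arm hides the clamp in the side view. Next I'll take a close crop and coarse positions.

```bash
cat > h.py <<'E'
import cv2,numpy as np,pickle
from scipy.spatial.transform import Rotation as Ro
def ray(d,u,v):
    p=np.linalg.inv(d["mtx"])@[u,v,1.]
    return -d["R"].T@d["t"], d["R"].T@p
def onz(d,u,v,z):
    o,k=ray(d,u,v); return o+k*(z-o[2])/k[2]
def proj(d,X):
    c=d["R"]@np.array(X)+d["t"]; p=d["mtx"]@c; return p[:2]/p[2]
def wrist(r):
    s=r.get_state(); d=r.snapshot("wrist")
    R=Ro.from_quat(s["eef_rot"]).as_matrix(); T=np.eye(4);T[:3,:3]=R;T[:3,3]=s["tool_pos"]
    C=np.linalg.inv(T@d["T_tool_cam"]); d["R"]=C[:3,:3]; d["t"]=C[:3,3]; return d
def tool(s,dw):  # world shift -> tool shift
    return Ro.from_quat(s["eef_rot"]).inv().apply(dw)
E
python3 - <<'E'
from h import *
d=pickle.load(open('pics/top0.pkl','rb'));im=d["image"][:,:,::-1]
c=im[155:262,195:280];cv2.imwrite('pics/crop.png',cv2.resize(c,None,fx=5.5,fy=5.5,interpolation=cv2.INTER_CUBIC))
for n,u,v,z in(("mill",367,262,.155),("ring",373,359,.034),("thumb",326,351,.046),("c1",349,241,.014),("c2",411,258,.014),("c3",369,385,.014),("c4",306,364,.014)):
    print(n,onz(d,u/2,v/2,z).round(3))
from plant import r
s=r.get_state();print(Ro.from_quat(s["eef_rot"]).as_matrix().round(3)); w=r.snapshot("wrist");print(w["T_tool_cam"].round(3),w["mtx"])
E
```

```text
mill [0.758 0.185 0.155]
ring [0.636 0.197 0.034]
thumb [0.648 0.269 0.046]
c1 [0.838 0.243 0.014]
c2 [0.808 0.141 0.014]
c3 [0.597 0.207 0.014]
c4 [0.633 0.309 0.014]
[[ 0.447  0.894 -0.001]
 [ 0.894 -0.447 -0.001]
 [-0.002  0.    -1.   ]]
[[ 1.    -0.    -0.001  0.001]
 [ 0.001  0.966  0.258 -0.067]
 [ 0.001 -0.258  0.966 -0.139]
 [ 0.     0.     0.     1.   ]] [[334.64609042   0.         250.83386294]
 [  0.         334.64609042 187.33904698]
 [  0.           0.           1.        ]]
```

View pics/crop.png

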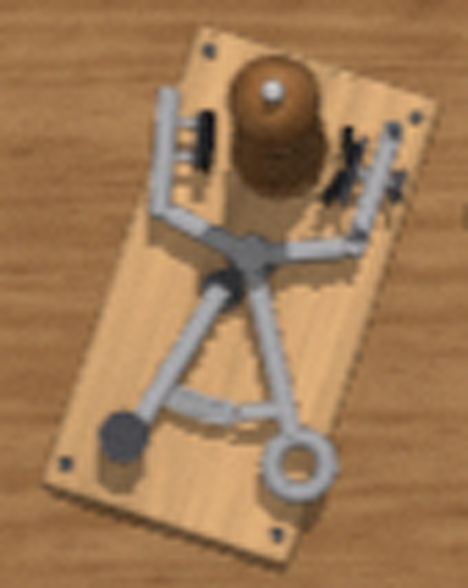

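The resize factor was 1.5, not 2, so I'm redoing the points from the crop.

Run:
```python
from h import *
d=pickle.load(open('pics/top0.pkl','rb'))
P={}
for n,u,v,z in(("nut",272,90,.184),("ball",275,100,.155),("ring",300,465,.034),("thumb",124,437,.046),("piv",252,258,.041),("c1",203,26,.014),("c2",438,100,.014),("c3",290,568,.014),("c4",43,486,.014)):
    P[n]=onz(d,u/5.5+195-.4,v/5.5+155-.4,z); print(n,P[n].round(3))
a=P["c1"]-P["c4"]+P["c2"]-P["c3"];print("yaw",np.arctan2(a[1],a[0]),np.linalg.norm(P["c1"]-P["c4"]),np.linalg.norm(P["c1"]-P["c2"]),np.linalg.norm(P["ring"]-P["piv"]))
from plant import r
s=r.get_state();cx=(P["piv"]+P["ring"])/2;print(tool(s,np.array([cx[0]-.03,cx[1],.30])-s["tool_pos"]))
```

```text
nut [0.631 0.008 0.184]
ball [0.631 0.008 0.155]
ring [ 0.446 -0.     0.034]
thumb [0.462 0.098 0.046]
piv [0.563 0.026 0.041]
c1 [0.704 0.056 0.014]
c2 [ 0.658 -0.082  0.014]
c3 [0.388 0.007 0.014]
c4 [0.436 0.148 0.014]
yaw -0.3247848048820825 0.2838186367031168 0.14553272554059676 0.12017517353685317
[-0.40095298  0.41813491 -0.05328638]
```

```bash
python3 -m pendant '[[[0,0,-0.139],[-0.378,0.425,-0.074],0],[[0,0,-0.139],[-0.378,0.425,-0.074],0],[[0,0,-0.139],[-0.378,0.425,-0.074],0],[[0,0,-0.139],[-0.378,0.425,-0.074],0],[[0,0,-0.139],[-0.378,0.425,-0.074],0],[[0,0,-0.139],[-0.378,0.425,-0.074],0],[[0,0,-0.139],[-0.378,0.425,-0.074],0],[[0,0,-0.139],[-0.378,0.425,-0.074],0],[[0,0,-0.139],[-0.378,0.425,-0.074],0],[[0,0,-0.139],[-0.378,0.425,-0.074],0]]' 40
python3 -m pendant '[[[0,0,0],[0,0,0],0],[[0,0,0],[0,0,0],0],[[0,0,0],[0,0,0],0]]'
python3 - <<'E'
from plant import r
from h import *
s=r.get_state();print({k:np.round(s[k],3).tolist() for k in("clock","q","tool_pos","eef_rot","contact_force","opening")})
d=wrist(r);pickle.dump(d,open('pics/w1.pkl','wb'));cv2.imwrite('pics/w1.png',cv2.resize(d["image"][:,:,::-1],(768,576),interpolation=cv2.INTER_CUBIC))
E
```

```text
clock: 1.15
tool_pos: [0.4638, 0.0965, 0.3115]
eef_rot: [0.812, 0.584, -0.0, -0.0]
contact_force: [1.0, 0.2, 0.1]
opening: 0.12
clock: 1.45
tool_pos: [0.4629, 0.0999, 0.311]
eef_rot: [0.812, 0.584, -0.0, -0.001]
contact_force: [-0.2, 0.2, 0.1]
opening: -0.0
{'clock': 1.45, 'q': [-0.112, 0.412, -0.288, 1.914, 0.152, 0.837, 0.768], 'tool_pos': [0.463, 0.1, 0.311], 'eef_rot': [0.812, 0.584, -0.0, -0.001], 'contact_force': [-0.218, 0.224, 0.133], 'opening': -0.0}
```

View pics/w1.png

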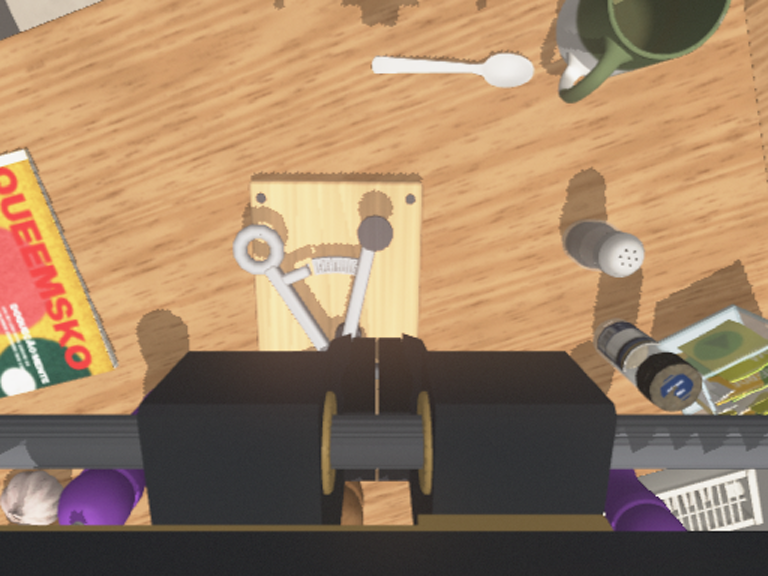

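Wrist view: the ring is at (258,249), the thumb plate at (375,233), and the board's near corners at (251,181) and (421,181). The board lies square with the tool.

Run:
```python
from plant import r
from h import *
d=pickle.load(open('pics/w1.pkl','rb'));f=lambda u,v,z:onz(d,(u+.5)/1.5-.5,(v+.5)/1.5-.5,z)
P=dict(ring=f(258,249,.034),thumb=f(375,232,.046),a=f(251,181,.014),b=f(421,181,.014))
for k,v in P.items():print(k,v.round(4))
t=P["b"]-P["a"];print(np.linalg.norm(t),np.arctan2(t[1],t[0])-np.pi/2)
s=r.get_state();print(Ro.from_quat(s["eef_rot"]).as_matrix().round(3))
g=P["ring"].copy();ey=t/np.linalg.norm(t); g-=ey*(.022+.0175+.015);g[2]=.033
print("to pre-push",g,tool(s,g-s["tool_pos"]))
h=P["thumb"].copy();h[2]=.054;print("thumb TCP",tool(s,h-s["tool_pos"]))
```

```text
ring [0.446  0.0008 0.034 ]
thumb [0.4618 0.0997 0.046 ]
a [0.3914 0.0115 0.014 ]
b [0.4375 0.1492 0.014 ]
0.14525873789366522 -0.3233215988699176
[[ 0.316  0.949 -0.001]
 [ 0.949 -0.316  0.001]
 [ 0.001 -0.001 -1.   ]]
to pre-push [ 0.42863944 -0.05091082  0.033     ] [-0.15438547  0.01557733  0.27796039]
thumb TCP [-0.00102538 -0.00062236  0.2570582 ]
```

```bash
python3 -m pendant '[[[0,0,0],[-0.154,0.012,0.04],0],[[0,0,0],[-0.154,0.012,0.04],0],[[0,0,0],[-0.154,0.012,0.06],0],[[0,0,0],[-0.154,0.012,0.11],0],[[0,0,0],[-0.154,0.012,0.16],0],[[0,0,0],[-0.154,0.012,0.2],0],[[0,0,0],[-0.154,0.012,0.24],0],[[0,0,0],[-0.154,0.012,0.265],0],[[0,0,0],[-0.154,0.012,0.278],0],[[0,0,0],[-0.154,0.012,0.278],0]]'
python3 -m pendant '[[[0,0,0],[0,0,0],0],[[0,0,0],[0,0,0],0],[[0,0,0],[0.01,0,0],0],[[0,0,0],[0.015,0,0],0],[[0,0,0],[0.018,0,0],0],[[0,0,0],[0.018,0,0],0]]'
```

```text
clock: 2.5
tool_pos: [0.4187, -0.0502, 0.0503]
eef_rot: [0.81, 0.586, -0.015, -0.009]
contact_force: [0.4, 0.7, -0.4]
opening: 0.011
clock: 3.1
tool_pos: [0.4244, -0.0344, 0.0512]
eef_rot: [0.811, 0.585, -0.014, -0.009]
contact_force: [-0.6, -0.0, 0.5]
opening: 0.0
```

```bash
python3 -c "
from plant import r
s=r.get_state();print(s['q'])"; python3 -m pendant '[[[0,0,0],[0,0,0.018],0],[[0,0,0],[0,0,0.018],0],[[0,0,0],[0,0,0.018],0]]';python3 -c "
from plant import r
s=r.get_state();print(s['q'])"
```

```text
[ 0.04765239  0.85943197 -0.1226784   2.25857902  0.99820251  0.11149077
  0.21835886]
clock: 3.4
tool_pos: [0.423, -0.0355, 0.0327]
eef_rot: [0.811, 0.585, -0.015, -0.009]
contact_force: [0.5, 0.1, -0.5]
opening: 0.006
[ 0.00597775  0.9023068  -0.05200902  2.26510794  1.34711361  0.04394067
 -0.12548488]
```

```bash
python3 -m pendant '[[[0.1,0,0],[-0.006,0,0],0],[[0.2,0,0],[-0.006,0,0],0],[[0.2,0,0],[-0.006,0,0],0],[[0.2,0,0],[-0.006,0,0],0],[[0.2,0,0],[-0.006,0,0],0]]';python3 -c "
from plant import r
s=r.get_state();print(s['q']);from h import *;print(Ro.from_quat(s['eef_rot']).as_matrix().round(3))"
```

```text
clock: 3.9
tool_pos: [0.4218, -0.0418, 0.0328]
eef_rot: [0.807, 0.579, -0.072, -0.089]
contact_force: [-0.6, 0.6, -0.3]
opening: 0.002
[ 0.37203867  0.98490319 -0.56995265  2.07302223  0.81714104  0.56262461
  0.43945594]
[[ 0.32   0.922 -0.219]
 [ 0.947 -0.314  0.062]
 [-0.012 -0.227 -0.974]]
```

```bash
python3 -m pendant '[[[0,0,0],[0.004,0,0],0],[[0,0,0],[0.008,0,0],0],[[0,0,0],[0.010,0,0],0],[[0,0,0],[0.012,-0.001,0],0],[[0,0,0],[0.014,-0.001,0],0],[[0,0,0],[0.016,-0.002,0],0],[[0,0,0],[0.018,-0.002,0],0],[[0,0,0],[0.020,-0.003,0],0],[[0,0,0],[0.022,-0.003,0],0],[[0,0,0],[0.022,-0.003,0],0]]'
python3 -m pendant '[[[0,0,0],[0.001,0,0],0],[[0,0,0],[0.002,0,0],0],[[0,0,0],[0.003,-0.001,0],0],[[0,0,0],[0.004,-0.001,0],0],[[0,0,0],[0.004,-0.001,0],0]]'
```

```text
clock: 4.9
tool_pos: [0.4229, -0.0202, 0.0333]
eef_rot: [0.806, 0.58, -0.076, -0.091]
contact_force: [-4.4, -2.5, 0.9]
opening: 0.008
clock: 5.4
tool_pos: [0.4221, -0.0169, 0.0333]
eef_rot: [0.806, 0.58, -0.077, -0.091]
contact_force: [-6.2, -4.5, 0.2]
opening: 0.003
```

```bash
python3 -m pendant '[[[0,0,0],[0.001,-0.001,0],0],[[0,0,0],[0.002,-0.0015,0],0],[[0,0,0],[0.003,-0.002,0],0],[[0,0,0],[0.003,-0.002,0],0]]'
python3 -m pendant '[[[0,0,0],[0.001,-0.0004,0],0],[[0,0,0],[0.002,-0.0008,0],0],[[0,0,0],[0.003,-0.001,0],0],[[0,0,0],[0.003,-0.001,0],0]]'
python3 -m pendant '[[[0,0,0],[0.001,-0.0004,0],0],[[0,0,0],[0.002,-0.0008,0],0],[[0,0,0],[0.003,-0.001,0],0],[[0,0,0],[0.003,-0.001,0],0]]'
```

```text
clock: 5.8
tool_pos: [0.4215, -0.0148, 0.0335]
eef_rot: [0.807, 0.579, -0.077, -0.09]
contact_force: [-5.1, -6.5, -1.5]
opening: 0.002
clock: 6.2
tool_pos: [0.4211, -0.0115, 0.0338]
eef_rot: [0.806, 0.579, -0.078, -0.09]
contact_force: [-6.0, -6.0, -0.1]
opening: 0.005
clock: 6.6
tool_pos: [0.4208, -0.0094, 0.0339]
eef_rot: [0.807, 0.579, -0.079, -0.089]
contact_force: [-6.4, -7.5, -0.8]
opening: 0.005
```

```bash
for i in 1 2; do python3 -m pendant '[[[0,0,0],[0.001,-0.0004,0],0],[[0,0,0],[0.002,-0.0008,0],0],[[0,0,0],[0.002,-0.0008,0],0],[[0,0,0],[0.002,-0.0008,0],0]]'; done
```

```text
clock: 7.0
tool_pos: [0.4205, -0.0065, 0.0341]
eef_rot: [0.806, 0.579, -0.078, -0.09]
contact_force: [-6.3, -6.1, -1.5]
opening: 0.006
clock: 7.4
tool_pos: [0.4202, -0.005, 0.0341]
eef_rot: [0.807, 0.579, -0.079, -0.09]
contact_force: [-6.2, -7.0, -1.8]
opening: 0.006
```

```bash
python3 -m pendant '[[[0,0,0],[0.001,-0.0004,0],0],[[0,0,0],[0.002,-0.0008,0],0],[[0,0,0],[0.002,-0.0008,0],0],[[0,0,0],[0.002,-0.0008,0],0]]'
```

```text
clock: 7.8
tool_pos: [0.4201, -0.0021, 0.0344]
eef_rot: [0.806, 0.579, -0.078, -0.09]
contact_force: [-7.5, -5.5, -2.1]
opening: 0.002
```

```bash
python3 -m pendant '[[[0,0,0],[0.001,-0.002,0],0],[[0,0,0],[0.002,-0.003,0],0],[[0,0,0],[0.002,-0.003,0],0],[[0,0,0],[0.002,-0.003,0],0]]'; python3 -m pendant '[[[0,0,0],[0.001,-0.0004,0],0],[[0,0,0],[0.002,-0.0008,0],0],[[0,0,0],[0.002,-0.0008,0],0],[[0,0,0],[0.002,-0.0008,0],0]]'
```

```text
clock: 8.2
tool_pos: [0.4195, 0.0003, 0.0348]
eef_rot: [0.807, 0.579, -0.077, -0.089]
contact_force: [-4.3, -6.6, -4.3]
opening: 0.005
clock: 8.6
tool_pos: [0.4194, 0.0032, 0.0353]
eef_rot: [0.807, 0.579, -0.077, -0.09]
contact_force: [-5.1, -5.3, -1.2]
opening: 0.007
```

```bash
python3 -m pendant '[[[0,0,0],[0.001,-0.0004,0.001],0],[[0,0,0],[0.002,-0.001,0.002],0],[[0,0,0],[0.002,-0.001,0.002],0],[[0,0,0],[0.002,-0.001,0.002],0]]'; python3 -m pendant '[[[0,0,0],[0.001,-0.0004,0],0],[[0,0,0],[0.0015,-0.0006,0],0],[[0,0,0],[0.0015,-0.0006,0],0]]'
```

```text
clock: 9.0
tool_pos: [0.4191, 0.0051, 0.0342]
eef_rot: [0.807, 0.579, -0.077, -0.089]
contact_force: [-4.8, -7.8, 7.0]
opening: 0.007
clock: 9.3
tool_pos: [0.419, 0.0067, 0.0343]
eef_rot: [0.807, 0.579, -0.077, -0.089]
contact_force: [-4.4, -6.8, 5.8]
opening: 0.003
```

```bash
python3 -m pendant '[[[0,0,0],[0.001,-0.0004,0],0],[[0,0,0],[0.0015,-0.0006,0],0],[[0,0,0],[0.0015,-0.0006,0],0]]'
```

```text
clock: 9.6
tool_pos: [0.4189, 0.0075, 0.0343]
eef_rot: [0.807, 0.579, -0.077, -0.088]
contact_force: [-4.9, -8.5, 7.0]
opening: 0.004
```

Run:
```python
from plant import r
from h import *
d=r.snapshot("top");c=d["image"][155:262,195:280,::-1];cv2.imwrite('pics/crop2.png',cv2.resize(c,None,fx=5.5,fy=5.5,interpolation=cv2.INTER_CUBIC))
```

```text
(no output)
```

View pics/crop2.png

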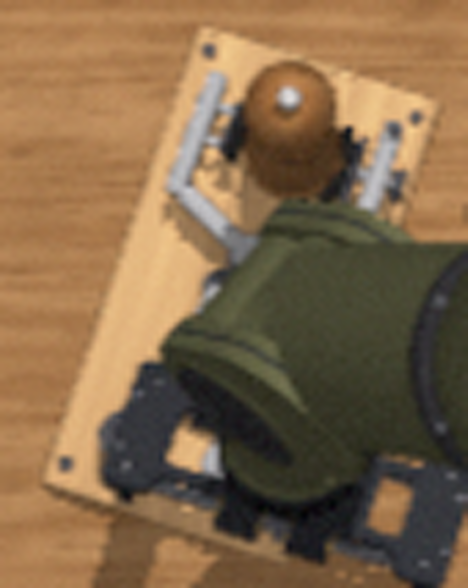

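The crop shows the pad just meeting the mill, which has moved about 8 mm onto the vee jaw (nut now at crop (288,97)). I'll keep pushing in small steps and ease off the vertical load.

```bash
python3 -m pendant '[[[0,0,0],[0.001,-0.001,-0.001],0],[[0,0,0],[0.0015,-0.002,-0.0015],0],[[0,0,0],[0.0015,-0.002,-0.0015],0]]'; python3 -m pendant '[[[0,0,0],[0.001,-0.0004,0],0],[[0,0,0],[0.0015,-0.0006,0],0],[[0,0,0],[0.0015,-0.0006,0],0]]'
```

```text
clock: 9.95
tool_pos: [0.4186, 0.0085, 0.0354]
eef_rot: [0.807, 0.578, -0.077, -0.088]
contact_force: [-2.7, -10.3, -1.6]
opening: 0.004
clock: 10.25
tool_pos: [0.4185, 0.0094, 0.0354]
eef_rot: [0.807, 0.578, -0.078, -0.087]
contact_force: [-2.7, -12.4, -1.6]
opening: 0.004
```

```bash
python3 -m pendant '[[[0,0,0],[0.001,-0.0004,0],0],[[0,0,0],[0.0015,-0.0006,0],0],[[0,0,0],[0.0015,-0.0006,0],0]]'
```

```text
clock: 10.55
tool_pos: [0.4184, 0.0103, 0.0355]
eef_rot: [0.808, 0.578, -0.078, -0.087]
contact_force: [-1.9, -11.6, -3.1]
opening: -0.0
```

```bash
python3 -m pendant '[[[0,0,0],[0.001,-0.0004,0],0],[[0,0,0],[0.0015,-0.0006,0],0],[[0,0,0],[0.0015,-0.0006,0],0]]'
```

```text
clock: 10.85
tool_pos: [0.4181, 0.0126, 0.0357]
eef_rot: [0.807, 0.578, -0.078, -0.088]
contact_force: [-1.8, -12.2, -2.8]
opening: 0.003
```

```bash
python3 -m pendant '[[[0,0,0],[0.001,-0.0004,0],0],[[0,0,0],[0.0015,-0.0006,0],0],[[0,0,0],[0.0015,-0.0006,0],0]]'
```

```text
clock: 11.15
tool_pos: [0.418, 0.0133, 0.0357]
eef_rot: [0.808, 0.578, -0.078, -0.087]
contact_force: [-1.2, -13.1, -2.2]
opening: 0.003
```

```bash
python3 -m pendant '[[[0,0,0],[0.001,-0.0004,0],0],[[0,0,0],[0.0015,-0.0006,0],0],[[0,0,0],[0.0015,-0.0006,0],0]]'
```

```text
clock: 11.45
tool_pos: [0.418, 0.014, 0.0358]
eef_rot: [0.808, 0.578, -0.079, -0.086]
contact_force: [-2.2, -15.5, -1.7]
opening: 0.005
```

```bash
python3 -m pendant '[[[0,0,0],[0.0008,-0.0004,0],0],[[0,0,0],[0.001,-0.0004,0],0],[[0,0,0],[0.001,-0.0004,0],0]]'
```

```text
clock: 11.75
tool_pos: [0.418, 0.0145, 0.0358]
eef_rot: [0.808, 0.577, -0.079, -0.086]
contact_force: [-1.7, -15.0, -1.4]
opening: 0.003
```

```bash
python3 -m pendant '[[[0,0,0],[0.0008,-0.0004,0],0],[[0,0,0],[0.0015,-0.0004,0],0],[[0,0,0],[0.0015,-0.0004,0],0]]'
```

```text
clock: 12.05
tool_pos: [0.4179, 0.0153, 0.0358]
eef_rot: [0.808, 0.577, -0.08, -0.086]
contact_force: [-1.3, -17.7, -1.5]
opening: 0.006
```

```bash
python3 -m pendant '[[[0,0,0],[0.0008,-0.0004,0],0],[[0,0,0],[0.001,-0.0004,0],0],[[0,0,0],[0.001,-0.0004,0],0]]'
```

```text
clock: 12.35
tool_pos: [0.4179, 0.0159, 0.0358]
eef_rot: [0.808, 0.577, -0.08, -0.085]
contact_force: [-1.4, -18.1, -1.6]
opening: 0.006
```

```bash
python3 -m pendant '[[[0,0,0],[0.0008,-0.0003,0],0],[[0,0,0],[0.0008,-0.0003,0],0]]'
```

```text
clock: 12.55
tool_pos: [0.4174, 0.0177, 0.0361]
eef_rot: [0.808, 0.577, -0.08, -0.086]
contact_force: [-2.3, -16.3, -0.6]
opening: 0.003
```

```bash
python3 -m pendant '[[[0,0,0],[0.0006,-0.0003,0],0],[[0,0,0],[0.0006,-0.0003,0],0]]'
```

```text
clock: 12.75
tool_pos: [0.4172, 0.0183, 0.0362]
eef_rot: [0.808, 0.577, -0.08, -0.086]
contact_force: [-1.8, -16.6, 0.7]
opening: 0.009
```

The tooth has passed: the position jumped 1.8 mm and the force dropped from 18.1 to 16.3 N. I'm letting go now.

```bash
python3 -m pendant '[[[0,0,0],[-0.003,0,0],0],[[0,0,0],[-0.008,0,0],0],[[0,0,0],[-0.02,0,0],0],[[0,0,0],[-0.04,0,0],0],[[0,0,0],[-0.05,-0.009,-0.04],0],[[0,0,0],[-0.05,-0.018,-0.08],0],[[0,0,0],[-0.05,-0.03,-0.13],0],[[0,0,0],[-0.05,-0.041,-0.175],0],[[-0.1,0,0],[-0.05,-0.051,-0.22],0],[[-0.23,0,0],[-0.05,-0.057,-0.25],0]]'
python3 -m pendant '[[[-0.15,0,0],[0,0,0],1],[[-0.15,0,0],[0,0,0],1],[[-0.15,0,0],[0,0,0],1]]'
python3 - <<'E'
from plant import r
from h import *
s=r.get_state();print({k:np.round(s[k],3).tolist() for k in("clock","q","tool_pos","contact_force","opening")});print(Ro.from_quat(s['eef_rot']).as_matrix().round(3))
d=r.snapshot("top");pickle.dump(d,open('pics/t3.pkl','wb'));c=d["image"][155:262,195:280,::-1];cv2.imwrite('pics/crop3.png',cv2.resize(c,None,fx=5.5,fy=5.5,interpolation=cv2.INTER_CUBIC))
E
```

```text
clock: 13.75
tool_pos: [0.4099, -0.017, 0.2969]
eef_rot: [0.812, 0.584, -0.001, 0.006]
contact_force: [0.5, -0.8, -0.4]
opening: 0.006
clock: 14.05
tool_pos: [0.4068, -0.0178, 0.2945]
eef_rot: [0.808, 0.584, 0.038, 0.064]
contact_force: [-0.1, 0.5, -0.0]
opening: 0.255
{'clock': 14.05, 'q': [0.487, 0.367, -0.844, 2.203, 0.623, 0.667, 0.452], 'tool_pos': [0.407, -0.018, 0.295], 'contact_force': [-0.11, 0.497, -0.022], 'opening': 0.255}
[[ 0.315  0.939  0.137]
 [ 0.949 -0.31  -0.06 ]
 [-0.014  0.148 -0.989]]
```

View pics/crop3.png

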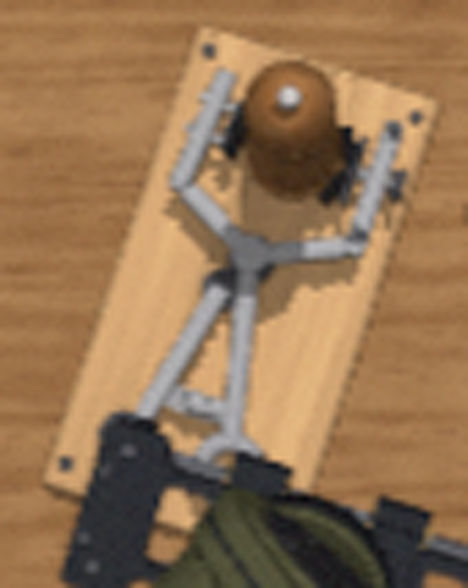

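The clamp stays shut by itself, with the mill gripped and its nut at (288,97). Next I'll work out the shift to the ball.

Run:
```python
from plant import r
from h import *
d=pickle.load(open('pics/t3.pkl','rb'));im=d["image"][155:200,225:265].astype(int)
m=((im[:,:,0]>im[:,:,2]*1.5)&(im[:,:,0]<150)&(im[:,:,0]-im[:,:,2]>25)).astype(np.uint8)
n=onz(d,288/5.5+195-.4,97/5.5+155-.4,.184);n2=onz(d,290/5.5+195-.4,106/5.5+155-.4,.155);print(n,n2)
s=r.get_state();R=Ro.from_quat(s['eef_rot'])
Rt=np.array([[.316,.949,0],[.949,-.316,0],[0,0,-1.]])
print("turn",(R.inv()*Ro.from_matrix(Rt)).as_rotvec())
g=n2.copy();g[2]=.27;print("above",tool(s,g-s["tool_pos"]))
```

```text
[ 6.26946464e-01 -2.28626845e-05  1.84000000e-01] [ 6.27968282e-01 -4.78862784e-05  1.55000000e-01]
turn [1.48443302e-01 1.23615696e-02 7.04806854e-05]
above [0.08688731 0.1974694  0.05302061]
```

```bash
python3 -m pendant '[[[0.148,0.012,0],[0.02,0.04,0],1],[[0.148,0.012,0],[0.04,0.08,0],1],[[0.148,0.012,0],[0.06,0.12,0],1],[[0.148,0.012,0],[0.075,0.16,0.02],1],[[0.148,0.012,0],[0.087,0.197,0.053],1],[[0.148,0.012,0],[0.087,0.197,0.053],1],[[0.148,0.012,0],[0.087,0.197,0.053],1],[[0.148,0.012,0],[0.087,0.197,0.053],1]]'
python3 - <<'E'
from plant import r
from h import *
s=r.get_state();print({k:np.round(s[k],3).tolist() for k in("clock","q","tool_pos","contact_force","opening")});print(Ro.from_quat(s['eef_rot']).as_matrix().round(3))
d=wrist(r);pickle.dump(d,open('pics/w4.pkl','wb'));cv2.imwrite('pics/w4.png',d["image"][:,:,::-1])
print(tool(s,np.array([.6275,0,.165])-s["tool_pos"]),proj(d,[.6275,0,.184]),proj(d,[.6275,0,.155]))
E
```

```text
clock: 14.9
tool_pos: [0.6266, 0.0003, 0.2698]
eef_rot: [0.811, 0.585, -0.0, -0.0]
contact_force: [-0.2, -0.1, -0.3]
opening: 0.998
{'clock': 14.9, 'q': [0.335, 0.762, -0.79, 1.515, 0.579, 1.11, 0.671], 'tool_pos': [0.627, 0.0, 0.27], 'contact_force': [-0.25, -0.144, -0.253], 'opening': 0.998}
[[ 0.316  0.949 -0.   ]
 [ 0.949 -0.316  0.   ]
 [ 0.    -0.001 -1.   ]]
[-6.89931783e-05  9.84398209e-04  1.04837771e-01] [249.79074519 198.58840725] [249.92385195 187.90102282]
```

View pics/w4.png

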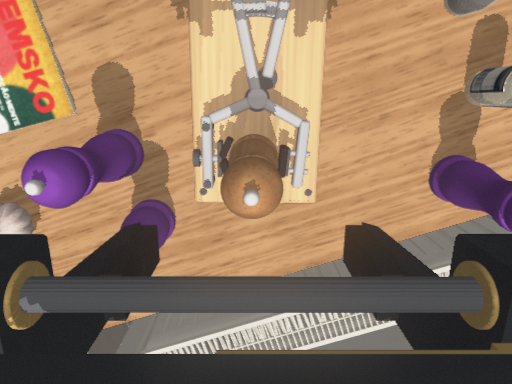

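The wrist view shows the nut at (252,198), within 2 px of the projected (250,199). I'll descend and grip.

```bash
python3 -m pendant '[[[0,0,0],[0.001,0.001,0.04],1],[[0,0,0],[0.001,0.001,0.08],1],[[0,0,0],[0.001,0.001,0.11],1],[[0,0,0],[0.001,0.001,0.125],1],[[0,0,0],[0.001,0.001,0.125],1]]'
python3 -m pendant '[[[0,0,0],[0,0,0],0.2],[[0,0,0],[0,0,0],0.2],[[0,0,0],[0,0,0],0.2],[[0,0,0],[0,0,0],0.2],[[0,0,0],[0,0,0],0.2],[[0,0,0],[0,0,0],0.2],[[0,0,0],[0,0,0],0.2],[[0,0,0],[0,0,0],0.2]]' 20
```

```text
clock: 15.45
tool_pos: [0.6271, 0.0001, 0.1441]
eef_rot: [0.811, 0.585, -0.001, 0.0]
contact_force: [0.4, -0.7, 0.4]
opening: 1.002
clock: 16.25
tool_pos: [0.6285, 0.0004, 0.1451]
eef_rot: [0.811, 0.585, -0.0, 0.001]
contact_force: [-1.2, 0.3, 3.7]
opening: 0.544
```

Opening is 0.544, which is 48 mm, so the ball is gripped. I'm raising the grip force and turning anticlockwise (negative about tool z).

```bash
python3 -m pendant '[[[0,0,0],[0,0,0],0.2],[[0,0,-0.06],[0,0,0],0.2],[[0,0,-0.12],[0,0,0],0.2],[[0,0,-0.18],[0,0,0],0.2],[[0,0,-0.24],[0,0,0],0.2],[[0,0,-0.3],[0,0,0],0.2],[[0,0,-0.36],[0,0,0],0.2],[[0,0,-0.42],[0,0,0],0.2],[[0,0,-0.48],[0,0,0],0.2]]' 30; python3 -c "
from plant import r
s=r.get_state();print(s['moment'],s['q'])"
```

```text
clock: 17.15
tool_pos: [0.6285, -0.0001, 0.1451]
eef_rot: [0.648, 0.761, -0.0, 0.001]
contact_force: [-0.7, -1.8, 5.8]
opening: 0.543
[-0.34610108 -0.04091558 -0.09255443] [ 0.34499765  0.93746728 -0.81442733  1.62436999  0.80987111  0.94775057
  0.96650299]
```

```bash
python3 -m pendant '[[[0,0,-0.1],[0,0,0],0.2],[[0,0,-0.2],[0,0,0],0.2],[[0,0,-0.3],[0,0,0],0.2],[[0,0,-0.4],[0,0,0],0.2],[[0,0,-0.5],[0,0,0],0.2],[[0,0,-0.6],[0,0,0],0.2],[[0,0,-0.7],[0,0,0],0.2],[[0,0,-0.8],[0,0,0],0.2],[[0,0,-0.87],[0,0,0],0.2],[[0,0,-0.92],[0,0,0],0.2]]'; python3 -c "
from plant import r
s=r.get_state();print(s['moment'],s['q'])"
```

```text
clock: 18.15
tool_pos: [0.6296, -0.0008, 0.1452]
eef_rot: [0.243, 0.97, -0.001, 0.002]
contact_force: [2.3, -3.2, 3.9]
opening: 0.537
[-0.48147163 -0.64691027 -0.16438551] [ 0.42363555  1.01030059 -1.01011834  1.6187189   0.9579287   1.07548662
  1.77920356]
```

```bash
python3 -m pendant '[[[0,0,-0.1],[0,0,0],0.2],[[0,0,-0.2],[0,0,0],0.2],[[0,0,-0.25],[0,0,0],0.2],[[0,0,-0.25],[0,0,0],0.2]]'; python3 -c "
from plant import r
s=r.get_state();print(s['moment'],s['q'])"
python3 -m pendant '[[[0,0,0],[0,0,0],1],[[0,0,0],[0,0,0],1],[[0,0,0],[0,0,0],1],[[0,0,0],[0,0,0],1],[[0,0,0],[0,0,0],1],[[0,0,0],[0,0,0],1]]'
python3 -m pendant '[[[0,0,0],[0,0,-0.03],1],[[0,0,0],[0,0,-0.07],1],[[0,0,0],[0,0,-0.11],1],[[0,0,0],[0,0,-0.15],0],[[0,0,0],[0,0,-0.15],0]]'
python3 - <<'E'
from plant import r
from h import *
s=r.get_state();print({k:np.round(s[k],3).tolist() for k in("clock","q","tool_pos","contact_force","opening")})
R=Ro.from_quat(s['eef_rot']);print(R.as_matrix().round(3))
d=wrist(r);d2=r.snapshot("top");pickle.dump(d2,open('pics/t5.pkl','wb'))
c=d2["image"][155:262,195:280,::-1]
cv2.imwrite('pics/w5.png',np.hstack([cv2.resize(d["image"][:,:,::-1],(512,384)),cv2.resize(c,(288,384),interpolation=cv2.INTER_CUBIC)]))
Rt=np.array([[.316,.949,0],[.949,-.316,0],[0,0,-1.]])
print("turn",(R.inv()*Ro.from_matrix(Rt)).as_rotvec(), tool(s,np.array([.4618,.0997,.10])-s["tool_pos"]))
E
```

```text
clock: 18.55
tool_pos: [0.6299, -0.0007, 0.1452]
eef_rot: [0.122, 0.993, -0.001, 0.002]
contact_force: [4.1, -3.5, 3.3]
opening: 0.539
[-0.67401822 -1.0895043   0.06925282] [ 0.44016965  1.0306068  -1.05744852  1.6174862   0.99129149  1.10929644
  2.00443732]
clock: 19.15
tool_pos: [0.628, 0.0006, 0.1446]
eef_rot: [0.121, 0.993, -0.001, -0.0]
contact_force: [-0.9, -0.1, 0.2]
opening: 0.998
clock: 19.65
tool_pos: [0.6303, 0.0029, 0.3008]
eef_rot: [0.121, 0.993, 0.002, 0.005]
contact_force: [-0.1, -0.4, 0.6]
opening: 0.84
{'clock': 19.65, 'q': [0.47, 0.858, -1.169, 1.465, 0.802, 1.335, 2.148], 'tool_pos': [0.63, 0.003, 0.301], 'contact_force': [-0.083, -0.443, 0.589], 'opening': 0.84}
[[-0.971  0.24   0.01 ]
 [ 0.24   0.971  0.002]
 [-0.009  0.004 -1.   ]]
turn [0.01073605 0.00329011 1.64979733] [0.18861301 0.05268915 0.19935776]
```

View pics/w5.png

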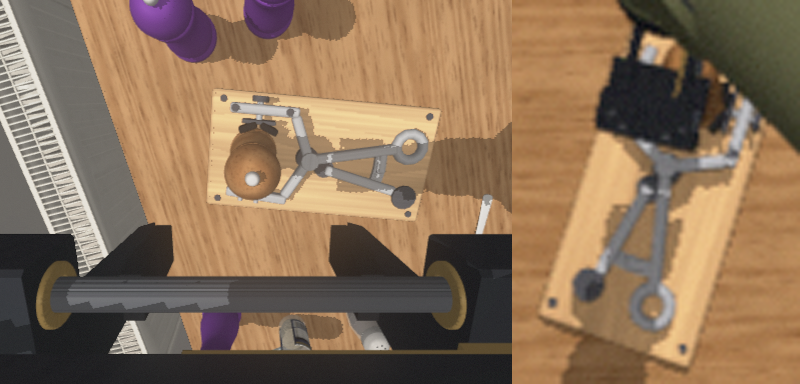

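Clamp still shut with the mill in its jaws. Next I'll move above the thumb plate, turning back with the fingers shut.

```bash
python3 -m pendant '[[[0,0,0.15],[0.04,0.01,0],0],[[0,0,0.3],[0.08,0.02,0],0],[[0,0,0.45],[0.12,0.033,0],0],[[0,0,0.6],[0.15,0.042,0],0],[[0,0,0.75],[0.17,0.048,0],0],[[0,0,0.9],[0.189,0.053,0],0],[[0,0,1.05],[0.189,0.053,0.03],0],[[0,0,1.2],[0.189,0.053,0.06],0],[[0,0,1.35],[0.189,0.053,0.1],0],[[0,0,1.5],[0.189,0.053,0.13],0]]'
python3 -m pendant '[[[0,0,0.15],[0,0,0],0],[[0,0,0.15],[0,0,0],0],[[0,0,0.15],[0,0,0],0]]'
python3 - <<'E'
from plant import r
from h import *
s=r.get_state();print({k:np.round(s[k],3).tolist() for k in("clock","q","tool_pos","contact_force","opening")})
R=Ro.from_quat(s['eef_rot']);print(R.as_matrix().round(3))
Rt=np.array([[.316,.949,0],[.949,-.316,0],[0,0,-1.]])
print("turn",(R.inv()*Ro.from_matrix(Rt)).as_rotvec(), tool(s,np.array([.4618,.0997,.06])-s["tool_pos"]))
E
```

```text
clock: 20.75
tool_pos: [0.4556, 0.096, 0.1616]
eef_rot: [0.767, 0.641, -0.002, -0.0]
contact_force: [0.8, -0.5, -0.3]
opening: 0.007
clock: 21.05
tool_pos: [0.4569, 0.0971, 0.164]
eef_rot: [0.81, 0.586, -0.001, 0.0]
contact_force: [-0.9, 0.0, 0.4]
opening: 0.003
{'clock': 21.05, 'q': [0.067, 0.69, -0.604, 2.097, 0.729, 0.575, 0.187], 'tool_pos': [0.457, 0.097, 0.164], 'contact_force': [-0.891, 0.025, 0.434], 'opening': 0.003}
[[ 0.313  0.95  -0.001]
 [ 0.95  -0.313 -0.002]
 [-0.002 -0.001 -1.   ]]
turn [-0.0005495   0.00205548  0.0035796 ] [0.00424292 0.00391961 0.10400297]
```

```bash
python3 -m pendant '[[[0,0,0],[0.004,0.004,0.03],0],[[0,0,0],[0.004,0.004,0.06],0],[[0,0,0],[0.004,0.004,0.085],0],[[0,0,0],[0.004,0.004,0.1],0],[[0,0,0],[0.004,0.004,0.104],0],[[0,0,0],[0.004,0.004,0.104],0]]'
python3 -m pendant '[[[0,0,0],[0,0,0.002],0],[[0,0,0],[0,0,0.004],0],[[0,0,0],[0,0,0.005],0],[[0,0,0],[0,0,0.006],0],[[0,0,0],[0,0,0.007],0],[[0,0,0],[0,0,0.007],0]]'
python3 -c "
from plant import r
s=r.get_state();print(s['q'])"
```

```text
clock: 21.65
tool_pos: [0.4624, 0.0997, 0.0605]
eef_rot: [0.811, 0.585, -0.0, 0.0]
contact_force: [0.0, 0.3, -0.2]
opening: 0.003
clock: 22.25
tool_pos: [0.4626, 0.0997, 0.054]
eef_rot: [0.811, 0.585, 0.0, 0.001]
contact_force: [-0.6, 0.1, 6.3]
opening: 0.006
[-0.11861215  0.87122375 -0.31314409  2.14462615  1.02197211  0.2817793
 -0.07849885]
```

```bash
python3 -m pendant '[[[0,0,0],[0,0,0.0005],0],[[0,0,0],[0,0,0.001],0],[[0,0,0],[0,0,0.001],0],[[0,0,0],[0,0,0.001],0]]'
python3 - <<'E'
from plant import r
from h import *
d=r.snapshot("top");c=d["image"][155:262,195:280,::-1];cv2.imwrite('pics/crop6.png',cv2.resize(c,None,fx=5.5,fy=5.5,interpolation=cv2.INTER_CUBIC))
E
```

```text
clock: 22.65
tool_pos: [0.4627, 0.1, 0.0528]
eef_rot: [0.811, 0.585, 0.0, 0.001]
contact_force: [0.4, -0.6, 3.9]
opening: 0.001
```

View pics/crop6.png

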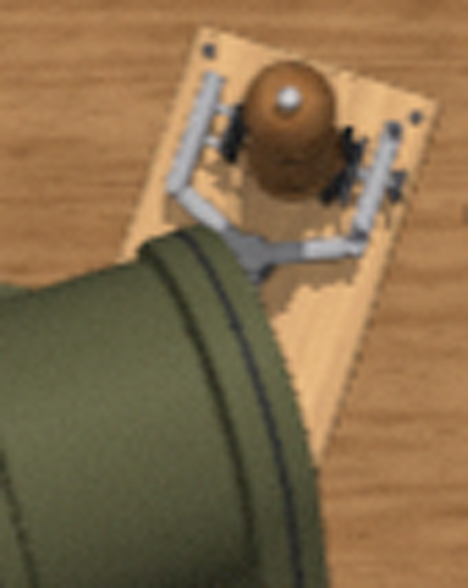

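The moving jaw has only shifted slightly, from (225,75) to (215,75), so I'll press a little further.

```bash
python3 -m pendant '[[[0,0,0],[0,0,0.001],0],[[0,0,0],[0,0,0.0015],0],[[0,0,0],[0,0,0.0015],0],[[0,0,0],[0,0,0.0015],0],[[0,0,0],[0,0,0.0015],0],[[0,0,0],[0,0,0.0015],0],[[0,0,0],[0,0,0.0015],0],[[0,0,0],[0,0,0.0015],0],[[0,0,0],[0,0,0.0015],0]]'
python3 - <<'E'
from plant import r
from h import *
d=r.snapshot("top");c=d["image"][155:262,195:280,::-1];cv2.imwrite('pics/crop7.png',cv2.resize(c,None,fx=5.5,fy=5.5,interpolation=cv2.INTER_CUBIC))
a=cv2.imread('pics/crop.png')[60:250,140:230].astype(int);b=cv2.imread('pics/crop6.png')[60:250,140:230];c=cv2.imread('pics/crop7.png')[60:250,140:230]
print(abs(a-b).mean(),abs(a-c).mean())
E
```

```text
clock: 23.6
tool_pos: [0.4626, 0.1, 0.0511]
eef_rot: [0.811, 0.585, 0.0, 0.0]
contact_force: [1.2, 2.5, 3.6]
opening: 0.006
35.29360623781677 14.1488693957115
```

```bash
python3 -m pendant '[[[0,0,0],[0,0,0.0008],0],[[0,0,0],[0,0,0.0008],0],[[0,0,0],[0,0,0.0008],0],[[0,0,0],[0,0,0.0008],0],[[0,0,0],[0,0,0.0008],0],[[0,0,0],[0,0,0.0008],0],[[0,0,0],[0,0,0.0008],0],[[0,0,0],[0,0,0.0008],0]]'; python3 -m pendant '[[[0,0,0],[0,0,-0.002],0],[[0,0,0],[0,0,-0.006],0],[[0,0,0],[0,0,-0.02],0],[[0,0,0],[0,0,-0.06],0],[[0,0,0],[0,0,-0.1],0],[[0,0,0],[0,0,-0.15],0],[[0,0,0],[0.04,0,-0.18],0],[[0,0,0],[0.08,0,-0.2],0],[[0,0,0],[0.13,0,-0.2],0],[[0,0,0],[0.13,0,-0.2],0]]'
python3 -m pendant '[[[0,0,0],[0.05,0,0],0],[[0,0,0],[0.1,0,0],0],[[0,0,0],[0.1,0,0],0],[[0,0,0],[0.1,0,0],0]]'
python3 - <<'E'
from plant import r
from h import *
d=r.snapshot("top");c=d["image"][155:262,195:280,::-1];cv2.imwrite('pics/crop8.png',cv2.resize(c,None,fx=5.5,fy=5.5,interpolation=cv2.INTER_CUBIC))
E
```

```text
clock: 24.45
tool_pos: [0.4625, 0.0997, 0.0503]
eef_rot: [0.811, 0.585, -0.0, 0.001]
contact_force: [0.1, 1.8, 3.9]
opening: 0.004
clock: 25.45
tool_pos: [0.5034, 0.2295, 0.2512]
eef_rot: [0.81, 0.587, 0.002, -0.001]
contact_force: [-0.5, 0.8, -0.6]
opening: 0.006
clock: 25.85
tool_pos: [0.5339, 0.3172, 0.2487]
eef_rot: [0.811, 0.585, -0.002, 0.001]
contact_force: [0.8, 0.2, -0.7]
opening: 0.007
```

View pics/crop8.png

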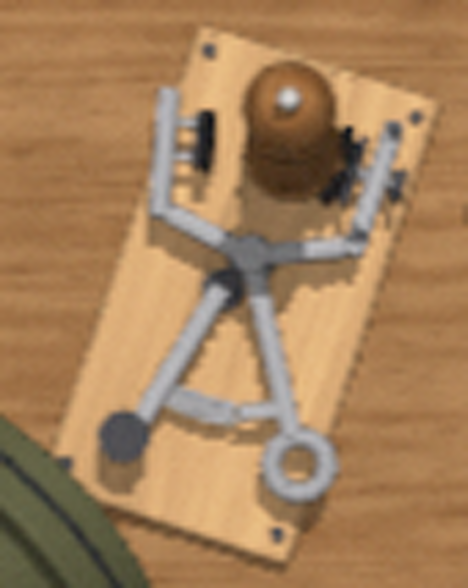

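The clamp is fully open, with ring (300,465) and jaw (168,90) back at their starting pixels. The mill stands upright and clear of the pad, and the robot touches nothing. Handing in.

```bash
python3 -c "
from plant import r
print(r.finish_job())"
```

```text
the job is handed in; nothing more can be done
None
```

I clamped the mill, turned its head anticlockwise, let the ratchet go and handed the job in at about 26 s. The head's turn is inferred, because its smooth ball shows no mark to measure by.

- **Clamping:** I pushed the ring to a peak of about 18 N, felt the last tooth pass as a drop to 16 N, and let go. The next picture showed the jaws holding shut by themselves.
- **Turning:** I gripped the ball at 30 N and turned the tool about 94° anticlockwise. The opening stayed at about 48 mm, which suggests the fingers did not slip. The reaction moment was about 0.09 N m at 27° and 0.16 at 80°, roughly the head's stiffness. The last reading was small and of opposite sign (0.07), which I did not explain. The sideways moments had also risen to about 1 N m by then, and the force fell to near zero on release.
- **Release:** I pressed the thumb plate to about 4 mm, with readings up to 6.3 N. The clamp sprang fully open, with the ring and moving jaw back at their starting pixels.
- **Final state:** The mill stands upright and clear of the pad, and the robot is well away. The mill stands about 9 mm from its starting spot, because closing the jaws moved it onto the fixed vee jaw. It did not visibly move on release. I left it there, so it may still be touching that jaw.

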